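# Shake out the cores and hang the castings for blasting

## Task

Each hollow casting standing slot-down on the knock-out bench still has a loose core bar inside: shake every casting over the scrap pan until its bar drops out through the slot, then hook the emptied casting by its hanger onto the open end of the blast rail and slide it along, under the keeper bar, past the yellow mark, where it is left hanging. Every core bar must end up in the pan, also one that already lies on the bench, and no casting may go past the mark with its bar still inside; leave the other things on the bench where they are.

Things in the scene. Friction and masses are not known exactly. Their poses are not given: they have to be found in the camera images.
- tab1 (a point): centre of the grip tab of casting 1 (some castings may be absent). Aluminium box 56 (x) x 72 (y) x 50 mm, standing slot down, with a flat steel hanger bolted on top; 175 mm high in all, 0.32 kg. Tab: plain top of the hanger, 20 (x) x 12 mm (y), free from 127 to 175 mm up; this point is at 155. Axes: z up, +x where the hook's mouth opens, +y to the slotted end; x starts within 0.5 rad of world +x
- hook1 (a point): casting 1: middle of the hook's underside, which rests on top of the rail; 116 mm above the casting's underside, over its centre of mass, 20 mm to +x of the tab. Saddle 20 mm wide (y), 10 thick; on the -x side the shank's face is 10 mm away, on the +x side the tip's inner face 8 mm away and its outer 14; the tip ends 14 mm below this point. Mouth under the tip 42 mm high. Axes as the tab
- slot1 (a point): casting 1: middle of the slot in its underside, 24 mm to +y of the box's middle. The slot is 16 mm wide (y) and runs the whole inner width (48 mm, x) along the +y end wall. Walls and floor 4 mm; inside 48 (x) x 64 (y) x 42 mm high; two windows in the top. Axes as the tab
- corebar1 (a point): centre of the loose core bar that starts inside casting 1: off-white ceramic, 36 (its x) x 12 x 12 mm with round ends, 12 g, lying any way round on the inner floor beside the slot (if the casting is absent, the bar lies on the bench). It slides when the casting is tilted beyond about 18 to 26 degrees and drops through the slot, slot end down, once it lies along it; jolts free it when it jams
- tab2 (a point): centre of the grip tab of casting 2; just like casting 1 (may be absent)
- hook2 (a point): middle of the hook's underside of casting 2; just like casting 1 (may be absent)
- slot2 (a point): middle of the slot of casting 2; just like casting 1 (may be absent)
- corebar2 (a point): centre of the core bar that starts inside casting 2; just like corebar1
- tab3 (a point): centre of the grip tab of casting 3; just like casting 1 (may be absent)
- hook3 (a point): middle of the hook's underside of casting 3; just like casting 1 (may be absent)
- slot3 (a point): middle of the slot of casting 3; just like casting 1 (may be absent)
- corebar3 (a point): centre of the core bar that starts inside casting 3; just like corebar1
- mark (a point): the blast rail at its yellow mark: bar's centre, 200 mm up. Level round bar, 12 mm thick, along this point's y (within 0.1 rad of world y), fixed on posts 240 mm high at y -195 and +305. Open loading end: y -185 to 0. Past the mark a keeper bar 8 mm thick, 26 mm above the bar's centre and 9 mm to +x, keeps hooks on: they can only slide in. Hooks go on from the robot's side, mouth to +x
- pan: open grey scrap pan, 200 (x) x 220 (y) x 60 mm high, walls 4 mm, loose on the bench, 1.5 kg; origin at the centre of its underside
- hammer: hand hammer lying on the bench; origin under it. Not part of the job
- brush: hand brush lying on the bench; origin under it. Not part of the job
- lump1: lump of broken shell, about 50 x 34 x 30 mm; origin under it. Not part of the job
- lump2: lump of broken shell, about 38 x 26 x 30 mm; origin under it. Not part of the job
- lump3: lump of broken shell, about 55 x 37 x 30 mm; origin under it. Not part of the job
- cup: cast pouring cup, 68 mm across at the top, 52 mm high; origin under it. Not part of the job
- chisel: steel chisel, 16 mm thick, 160 mm long, lying; origin under it. Not part of the job
Not all that is in view belongs to the job. Leave any blue or brown look-alike of the part that bears tab2 alone.

How it is judged:
At the end, for the whole second after the job is handed in: every casting present hangs on the rail by its hook, upright within 0.25 rad, its hook's middle past the mark (hook point within 12 mm of the bar's line, and on it); every core bar lies in the scrap pan, below its rim (y of each of hook1, hook2, hook3 in the frame of mark above 0 m and x of hook1 in the frame of mark between -0.012 and 0.012 m and z of hook1 in the frame of mark between -0.003 and 0.015 m and angle between each of hook1, hook2, hook3's own z axis and vertical below 0.25 rad and x of corebar1 in the frame of pan between -0.1 and 0.1 m and y of corebar1 in the frame of pan between -0.11 and 0.11 m and z of corebar1 in the frame of pan between -0.005 and 0.06 m and x of hook2 in the frame of mark between -0.012 and 0.012 m and z of hook2 in the frame of mark between -0.003 and 0.015 m and x of corebar2 in the frame of pan between -0.1 and 0.1 m and y of corebar2 in the frame of pan between -0.11 and 0.11 m and z of corebar2 in the frame of pan between -0.005 and 0.06 m and x of hook3 in the frame of mark between -0.012 and 0.012 m and z of hook3 in the frame of mark between -0.003 and 0.015 m and x of corebar3 in the frame of pan between -0.1 and 0.1 m and y of corebar3 in the frame of pan between -0.11 and 0.11 m and z of corebar3 in the frame of pan between -0.005 and 0.06 m); the robot touches nothing.
It fails at once if a casting goes past the mark with its core bar still inside ((y of hook1 in the frame of mark above 0.01 m and horizontal distance between hook1 and mark below 0.4 m and x of hook1 in the frame of mark between -0.012 and 0.012 m and z of hook1 in the frame of mark between -0.003 and 0.015 m and y of corebar1 in the frame of slot1 between -0.058 and 0.011 m and x of corebar1 in the frame of slot1 between -0.026 and 0.026 m and z of corebar1 in the frame of slot1 between 0.003 and 0.05 m) or (y of hook2 in the frame of mark above 0.01 m and horizontal distance between hook2 and mark below 0.4 m and x of hook2 in the frame of mark between -0.012 and 0.012 m and z of hook2 in the frame of mark between -0.003 and 0.015 m and y of corebar2 in the frame of slot2 between -0.058 and 0.011 m and x of corebar2 in the frame of slot2 between -0.026 and 0.026 m and z of corebar2 in the frame of slot2 between 0.003 and 0.05 m) or (y of hook3 in the frame of mark above 0.01 m and horizontal distance between hook3 and mark below 0.4 m and x of hook3 in the frame of mark between -0.012 and 0.012 m and z of hook3 in the frame of mark between -0.003 and 0.015 m and y of corebar3 in the frame of slot3 between -0.058 and 0.011 m and x of corebar3 in the frame of slot3 between -0.026 and 0.026 m and z of corebar3 in the frame of slot3 between 0.003 and 0.05 m)).
It fails at once if another thing on the bench is knocked more than 5 cm from its place (distance of any of hammer, brush, lump1, lump2, lump3, cup, chisel from where it was at the start of the episode above 0.05 m).
Of casting1, casting2, casting3 only 2 to 3 are there at a start; the rules pass over those that are not, and their reading is None.
At some moment in a run one of pan, casting1, casting2, casting3 may be knocked a few centimetres aside while the robot is not near it.
Once in a run the grip may slacken for a moment while it holds something.
It also fails if it takes over 208 s, if anything falls off the work surface, if the arm or the gripper's body presses on something with over 40 N, if the wrist force passes 120 N, or if a joint passes its speed limit or range.

## Robot

A 7-joint arm with a two-finger parallel gripper is mounted at the origin on the work surface. World frame = base frame: x ahead of the robot, y to its left, z up, the work surface at z = 0. Lengths are in m, angles in rad, forces in N, time in s.
With the tool pointing down it reaches from about 0.4 to 0.75 m from the base axis. Payload 19.5 kg.
Tool frame: the origin (TCP) lies on the centre line of the jaws, within the pads' length; the fingertips stand arm.finger_overhang ahead of it and the grasp point (between the pads) lies 11 mm behind it (arm.finger_overhang is the distance from the TCP to the fingertips, in m); z points along the fingers, y is the line along which they close (so a half turn about z gives the same grasp; the last joint's range is limited). The gripper opens to 85 mm and grips with 20 to 120 N. Pads are 22 mm wide; open, the fingers measure 114 mm over their backs; the gripper's body (76 mm by 85 mm) begins 54 mm behind the grasp point. The pads swing forward as they close: fully open they stand 13 mm farther back than shut.
Start: joints at [-1.151, 0.707, -0.028, 1.485, 0.022, 0.951, -0.075], TCP at [0.256, 0.515, 0.239] pointing down, gripper open.
Joint ranges: [-2.71, 2.71], [-0.32, 2.16], [-1.57, 1.52], [0, 2.45], [-1.46, 4.6], [0, 2.02], [-2.83, 2.83]. Speed limits (rad/s): [1.89, 1.89, 2.57, 2.57, 3.01, 3.01, 3.01].

## Interface

Orientations are given as a unit quaternion [w, x, y, z].
In Python, from station import arm gives the robot as it stands.
- The arm moves only by the tool jog_arm, never from a script. Its argument "series" is one flat list of numbers, 6 for each row, row after row: the shift along the tool's x, y, z in m, then the turn, a rotation vector about the tool's x, y, z in degrees. In form: [tx, ty, tz, rx, ry, rz, tx, ty, tz, rx, ry, rz, ...]. A call has 1 to 12 rows; each row shifts and turns the commanded pose from where the row before left it, along the tool's axes as they then stand; what a row does not reach is not made up. A row lasts 1/8 s, in which the tool goes at most 62.5 mm and 10.7 degrees, less where a joint would pass 70% of its speed; a pose out of reach is approached as far as the arm can. A call is refused whole if a number of a shift passes 0.0625 or a number of a turn 10.7, either way. A call with a gripper value outside its range is refused whole. "gripper" is the finger opening in m, from 0 to 0.0854, set as the call begins (left out, the last holds). The fingers move at their own pace and stop on an object; "squeeze" is the grip in N (left out, the last holds). Time passes only in rows, so rows that do not move let the fingers close. It gives the time, the measured TCP pose, the force, the opening and the grip force at its end, in the units of the state.
- arm.observe(): the state, without advancing time (a new reading comes with each control period).
- arm.camera(name): name is "scene" or "top"; returns a dict with "img" (420x560x3 uint8, red, green, blue), "fx", "fy", "cx", "cy" (pixels), "cam_to_world" (4x4, takes a point from camera to world coordinates). Camera axes: x right, y down, z forward; pixel columns grow to the right and rows downward; lengths in m; the calibration is good to about 2 mm. A picture is of the moment at which its call begins. There is no depth.
- arm.sign_off(): hands the job in; it is judged then, once.
The state is a dict: "t": time; "joint_pos": joint angles; "dq": joint speeds; "joint_efforts": joint torques, N m; "position": TCP position; "ee_rot": TCP orientation; "wrist_force": force on the tool from outside, world axes, zero at the start; "wrist_torque": the same for the moment, N m; "grip_width": finger opening in m; "gripper_force": force on a finger pad.
Only numpy, scipy, OpenCV 4.12 (cv2) and the standard library are available. Lean on these libraries where they do the work, as an engineer would, in place of code of your own. Each camera call takes 0.05 s, during which the arm holds its last target. There are 200 camera calls.

## Working session

There is one attempt and no reset: what is moved stays moved. The work goes in short steps, Python scripts to look and compute and a tool call to move; the robot and the scene stay as the last step left them, time stands still between calls to the robot, and variables do not carry over. Pictures are saved under pics/ and viewed, at most 14 in all, crops included, and the job is handed in when it is done.

Besides the shell and the picture viewer there is one more tool, called after "Emit:" as name(argument=value, ...), one argument or row to a line, values as JSON. jog_arm: Moves the arm, as the interface text tells. Its arguments: {"type":"object","properties":{"series":{"type":"array","items":{"type":"number"}},"gripper":{"type":"number"},"squeeze":{"type":"number"}},"required":["series"]}

```bash
ls; mkdir -p pics
python3 - <<'E'
from station import arm
import cv2,numpy as np
o=arm.observe()
print({k:np.round(v,3).tolist() for k,v in o.items()}, arm.finger_overhang)
for n in("scene","top"):
    c=arm.camera(n); cv2.imwrite(f"pics/{n}0.png",c["img"][:,:,::-1])
    print(n,c["fx"],c["fy"],c["cx"],c["cy"],np.round(c["cam_to_world"],3).tolist())
E
```

```text
pics
{'t': 0.0, 'joint_pos': [-1.151, 0.707, -0.028, 1.485, 0.022, 0.951, -0.076], 'dq': [-0.001, -0.001, -0.0, -0.002, 0.001, -0.001, -0.0], 'joint_efforts': [-0.0, -88.323, 1.235, -23.617, 0.017, 0.007, -0.0], 'position': [0.256, 0.515, 0.239], 'ee_rot': [-0.0, 0.229, 0.973, -0.001], 'wrist_force': [-0.113, -0.658, 0.361], 'wrist_torque': [0.015, 0.038, -0.042], 'gripper_force': 0.0, 'grip_width': 0.085} 0.008
scene 503.17186739760444 503.17186739760444 277.31784987175223 208.88880400563255 [[0.61, 0.554, -0.567, 1.131], [0.793, -0.423, 0.439, -0.648], [0.004, -0.717, -0.697, 0.973], [0.0, 0.0, 0.0, 1.0]]
top 456.4843136410097 456.4843136410097 286.0083133359952 210.11032426891575 [[0.016, -0.996, 0.092, 0.362], [-1.0, -0.015, 0.014, -0.13], [-0.013, -0.092, -0.996, 1.147], [0.0, 0.0, 0.0, 1.0]]
```

View pics/scene0.png

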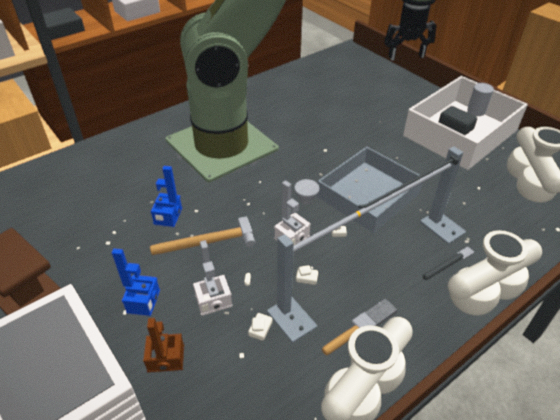

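View pics/top0.png

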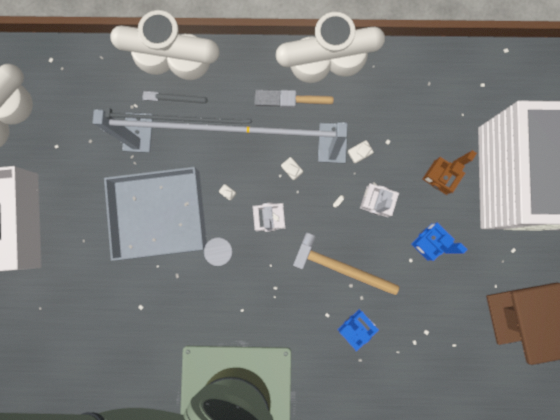

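Scene view shows two off-white castings: scene (292,228)/top (269,217), and scene (212,290)/top (379,200). A loose bar lies at scene (248,279)/top (338,201). The pan is at top (153,213) and the rail runs top (110,122)–(345,132) with its mark at (248,129).

Things that could be mistaken for what I want:
- **Castings:** blue look-alikes at top (437,242) and (358,330), brown at (445,175). The two off-white ones are the targets.
- **Core bar:** lumps at top (360,151), (291,168) and (227,192). The slim piece at (338,201) is the bar.

Next is a close crop to check these choices.

```bash
cat > h.py <<'E'
from station import arm
import cv2,numpy as np
from scipy.spatial.transform import Rotation as R
def plane(c,u,v,z):
    M=c["cam_to_world"]; d=M[:3,:3]@[(u-c["cx"])/c["fx"],(v-c["cy"])/c["fy"],1]; o=M[:3,3]
    return o+d*(z-o[2])/d[2]
def proj(c,p):
    q=np.linalg.inv(c["cam_to_world"])@np.r_[p,1]; return np.array([c["fx"]*q[0]/q[2]+c["cx"],c["fy"]*q[1]/q[2]+c["cy"]])
def two(c1,p1,c2,p2):
    A=[];b=[]
    for c,p in((c1,p1),(c2,p2)):
        M=c["cam_to_world"]; d=M[:3,:3]@[(p[0]-c["cx"])/c["fx"],(p[1]-c["cy"])/c["fy"],1]; d/=np.linalg.norm(d)
        P=np.eye(3)-np.outer(d,d); A.append(P); b.append(P@M[:3,3])
    x=np.linalg.solve(A[0]+A[1],b[0]+b[1]); return x,[np.linalg.norm(A[i]@x-b[i]) for i in(0,1)]
def pose():
    o=arm.observe(); q=np.array(o["ee_rot"]); return np.array(o["position"]),R.from_quat(q[[1,2,3,0]])
def go(target,yaw):
    "tool-frame shift and turn to pose tool z down, tool y at world angle yaw (deg)"
    p,r=pose(); y=np.array([np.cos(np.radians(yaw)),np.sin(np.radians(yaw)),0]); z=np.array([0,0,-1.]); x=np.cross(y,z)
    T=R.from_matrix(np.c_[x,y,z]); print("shift",np.round(r.inv().apply(np.array(target)-p),4),"turn",np.round(np.degrees((r.inv()*T).as_rotvec()),2), "at",p.round(4))
def crop(img,cx,cy,w,h,s): 
    i=img[cy-h//2:cy+h//2,cx-w//2:cx+w//2,::-1]; return cv2.resize(i,None,fx=s,fy=s,interpolation=cv2.INTER_CUBIC)
E
python3 - <<'E'
from h import *
t=arm.camera("top");s=arm.camera("scene")
a=np.hstack([crop(t["img"],269,217,66,50,6),crop(t["img"],379,200,66,50,6)])
b=np.hstack([crop(s["img"],295,215,66,50,6),crop(s["img"],212,275,66,50,6)])
b[0:2]=255
cv2.imwrite("pics/c1.png",np.vstack([a,b]))
E
```

```text
(no output)
```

View pics/c1.png

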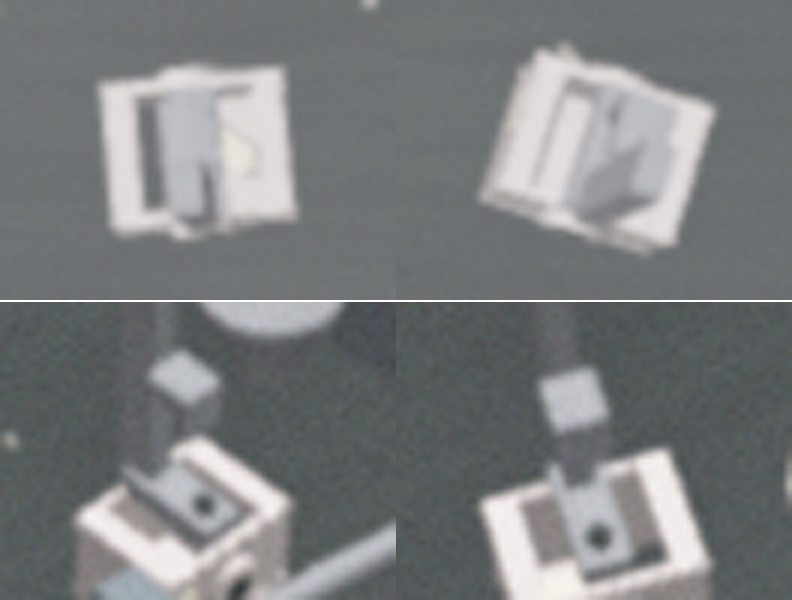

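The crops show two white castings with grey hangers, mouths up-image (+x), and through the window of casting A the bar is visible at crop (240,155). Casting B's hanger leans outward by perspective only. The choice is confirmed, so next I compute positions.

Run:
```python
from h import *
t=arm.camera("top");s=arm.camera("scene")
T=t["img"];
f=lambda ox,oy,l:[(ox+x/6,oy+y/6) for x,y in l]
A=f(236,192,[(100,83),(285,68),(298,217),(113,236)]);B=f(346,175,[(143,50),(317,108),(280,245),(86,200)])
for n,c,tab in(("A",A,(292.8,202.8)),("B",B,(208.8,266.7))):
    P=np.array([plane(t,u,v,.05) for u,v in c]); TL,TR,BR,BL=P
    print(n,"corners",P[:,:2].round(3).tolist(),"ctr",P.mean(0).round(3),"yaw y(deg)",[np.degrees(np.arctan2(*(a-b)[:2][::-1])).round(1) for a,b in((TL,TR),(BL,BR))],"x dirs",[np.degrees(np.arctan2(*(a-b)[:2][::-1])).round(1) for a,b in((TL,BL),(TR,BR))])
    q=plane(s,*tab,.175); print(" tab",q.round(4),"in top",proj(t,q).round(1), "sizes",np.linalg.norm(TL-TR).round(3),np.linalg.norm(TL-BL).round(3))
for n,c in(("t",t),("s",s)):
    H=cv2.cvtColor(c["img"],cv2.COLOR_RGB2HSV); m=cv2.inRange(H,(18,120,120),(35,255,255)); k=cv2.connectedComponentsWithStats(m)
    print(n,[(k[3][i].round(1).tolist(),int(k[2][i,4])) for i in range(1,k[0]) if k[2][i,4]>3])
# bar & lumps
g=cv2.inRange(T,(170,165,150),(255,255,255)); k=cv2.connectedComponentsWithStats(g)
for i in range(1,k[0]):
    if 25<k[2][i,4]<1500:
        pts=np.argwhere(k[1]==i)[:,::-1].astype(np.float32); r=cv2.minAreaRect(pts); z=.012
        p=plane(t,*k[3][i],z); b=cv2.boxPoints(r); d=max((b[0]-b[1],b[1]-b[2]),key=np.linalg.norm)
        w=plane(t,*(k[3][i]+d),z)-p; print(k[3][i].round(1),int(k[2][i,4]),p.round(3),"len",np.linalg.norm(w).round(3),"ang",np.degrees(np.arctan2(w[1],w[0])).round(1))
for v in((112,122),(180,126),(300,130),(337,132)): print(v,plane(t,*v,.2).round(3))
for v in((106,178),(195,168),(203,249),(111,260)): print("pan rim",plane(t,*v,.06).round(3))
print("cup",plane(t,218,252,.052).round(3),"lumps",[plane(t,u,v,.03).round(3)[:2] for u,v in((360,151),(291,168),(227,192))])
```

```text
A corners [[0.473, -0.034], [0.48, -0.108], [0.42, -0.115], [0.411, -0.041]] ctr [ 0.446 -0.074  0.05 ] yaw y(deg) [np.float64(95.5), np.float64(96.8)] x dirs [np.float64(6.1), np.float64(5.9)]
 tab [ 0.4879 -0.1047  0.175 ] in top [280.8 193.3] sizes 0.075 0.062
B corners [[0.532, -0.317], [0.509, -0.387], [0.453, -0.371], [0.47, -0.294]] ctr [ 0.491 -0.342  0.05 ] yaw y(deg) [np.float64(72.1), np.float64(77.7)] x dirs [np.float64(-20.5), np.float64(-15.3)]
 tab [ 0.5313 -0.3587  0.175 ] in top [399.4 174.9] sizes 0.073 0.065
t [([247.5, 129.5], 12)]
s [([27.2, 62.0], 4), ([9.5, 86.5], 6), ([11.2, 89.7], 6), ([15.8, 99.5], 6), ([24.2, 100.3], 6), ([16.9, 105.3], 14), ([25.5, 103.5], 4), ([9.0, 107.0], 5), ([3.0, 109.6], 8), ([13.0, 109.6], 5), ([22.7, 112.4], 9), ([4.0, 115.4], 18), ([13.6, 113.4], 5), ([10.5, 115.8], 4), ([358.3, 213.2], 15), ([232.3, 230.9], 33), ([217.5, 233.9], 26), ([206.2, 236.7], 6), ([194.6, 238.8], 18), ([169.3, 243.0], 9), ([174.8, 244.0], 4), ([154.1, 247.5], 17), ([162.2, 246.2], 13), ([346.7, 333.5], 41), ([337.6, 340.7], 17), ([331.6, 344.2], 11), ([32
[... 775 characters left out ...]
1.6
[379.1 198.7] 716 [ 0.499 -0.346  0.012] len 0.08 ang 73.9
[226.4 191.7] 143 [0.511 0.036 0.012] len 0.037 ang 52.3
[338. 201.] 70 [ 0.492 -0.244  0.012] len 0.034 ang 140.9
[269.1 215.9] 661 [ 0.452 -0.072  0.012] len 0.076 ang 95.6
[303.1 251.8] 288 [ 0.364 -0.158  0.012] len 0.084 ang 158.9
[217.5 251.4] 565 [0.362 0.054 0.012] len 0.065 ang 1.7
(112, 122) [0.633 0.257 0.2  ]
(180, 126) [0.626 0.112 0.2  ]
(300, 130) [ 0.62  -0.144  0.2  ]
(337, 132) [ 0.617 -0.222  0.2  ]
pan rim [0.534 0.322 0.06 ]
pan rim [0.561 0.107 0.06 ]
pan rim [0.367 0.081 0.06 ]
pan rim [0.337 0.3   0.06 ]
cup [0.36  0.046 0.052] lumps [array([ 0.615, -0.296]), array([ 0.57 , -0.125]), array([0.508, 0.032])]
```

Run:
```python
from h import *
t=arm.camera("top");s=arm.camera("scene")
for n,hk,ctr,yaw in(("A",(292.8,202.8),(.446,-.074),96),("B",(208.8,266.7),(.491,-.342),74)):
    x=np.radians(yaw-90); e=np.array([np.cos(x),np.sin(x)])
    print(n,"saddle top ctr",plane(s,*hk,.126).round(4),"expected tab from box",np.r_[np.array(ctr)-.02*e,.175].round(4), "scene px",proj(s,np.r_[np.array(ctr)-.02*e,.175]).round(1),"top px",proj(t,np.r_[np.array(ctr)-.02*e,.175]).round(1))
b=np.hstack([crop(s["img"],290,190,60,60,8)[:,:390],crop(s["img"],207,252,60,60,8)[:,:390]])
cv2.imwrite("pics/c2.png",b)
print("mark",two(t,(247.5,129.5),s,(358.3,213.2)))
```

```text
A saddle top ctr [ 0.4484 -0.0714  0.126 ] expected tab from box [ 0.4261 -0.0761  0.175 ] scene px [285.9 183.7] top px [266.9 221.8]
B saddle top ctr [ 0.4945 -0.341   0.126 ] expected tab from box [ 0.4718 -0.3365  0.175 ] scene px [202.8 244.3] top px [389.1 202.3]
mark (array([ 0.62071016, -0.03117177,  0.20126789]), [np.float64(0.001653523444574637), np.float64(0.0016535234445746313)])
```

View pics/c2.png

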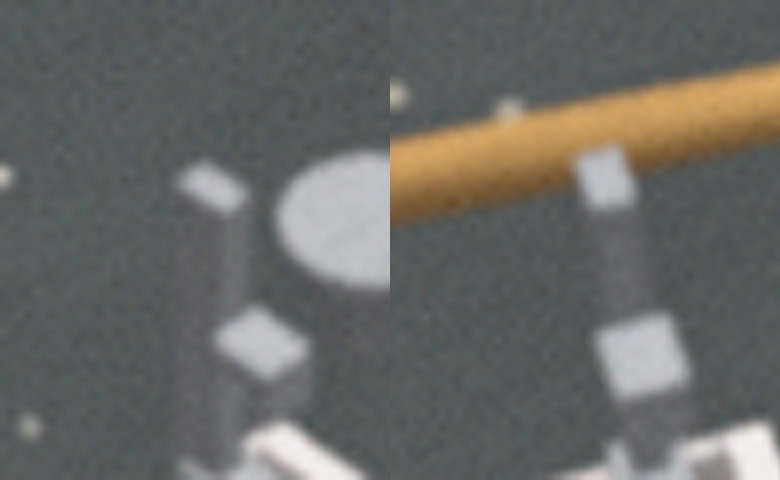

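Tab tops are at scene (286.5,183.5) and (204,244.2), within about 1 px of where the boxes predict. The rail fit also checks out: the two-view mark height is 0.201.

Run:
```python
from h import *
s=arm.camera("scene")
for p in((286.5,183.5),(204,244.2)): print(plane(s,*p,.175).round(4))
go((.427,-.075,.25),96)
```

```text
[ 0.4263 -0.0746  0.175 ]
[ 0.473  -0.3343  0.175 ]
shift [-0.4157 -0.4518 -0.0107] turn [-1.000e-02 -1.000e-02 -3.246e+01] at [0.2561 0.5147 0.2392]
```

Emit:
jog_arm(
  series=[-0.0346,-0.0376,-0.001,0,0,0,-0.0346,-0.0376,-0.001,0,0,0,-0.0346,-0.0376,-0.001,0,0,0,-0.0346,-0.0376,-0.001,0,0,0,-0.0346,-0.0376,-0.001,0,0,0,-0.0346,-0.0376,-0.001,0,0,0,-0.0346,-0.0376,-0.001,0,0,0,-0.0346,-0.0376,-0.001,0,0,0,-0.0346,-0.0376,-0.001,0,0,0,-0.0346,-0.0376,-0.001,0,0,0,-0.0346,-0.0376,-0.001,0,0,0,-0.0346,-0.0376,-0.001,0,0,0],
  gripper=0.05,
)

```text
t: 1.95
position: [0.4272, -0.0759, 0.2515]
ee_rot: [0.0, 0.229, 0.973, 0.0]
wrist_force: [0.6, 0.1, -0.3]
grip_width: 0.05
gripper_force: 0.0
```

Emit:
jog_arm(
  series=[0,0,0,0,0,-8.1,0,0,0,0,0,-8.1,0,0,0,0,0,-8.1,0,0,0,0,0,-8.1,0,0,0,0,0,0],
)

```text
t: 2.58
position: [0.4268, -0.0744, 0.2514]
ee_rot: [0.0, -0.051, 0.999, 0.0]
wrist_force: [0.1, 0.2, -0.2]
grip_width: 0.0502
gripper_force: 0.0
```

Run:
```python
from h import *
go((.4265,-.075,.144),96)
s=arm.camera("scene"); t=arm.camera("top")
cv2.imwrite("pics/c3.png",np.hstack([crop(s["img"],290,190,100,100,4),crop(t["img"],269,217,100,100,4)]))
```

```text
shift [ 0.0004 -0.0006  0.1074] turn [ 0.    0.01 -0.12] at [ 0.4268 -0.0744  0.2514]
```

View pics/c3.png

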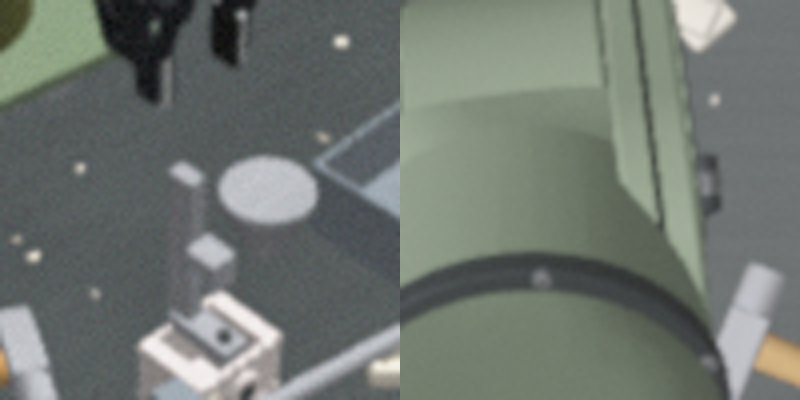

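The gripper hangs above casting A, whose tab top is still at scene (286.7,183.2). I'll descend, grip and lift.

Emit:
jog_arm(
  series=[0,0,0.03,0,0,0,0,0,0.03,0,0,0,0,0,0.03,0,0,0,0,0,0.017,0,0,0,0,0,0,0,0,0],
)

```text
t: 3.3
position: [0.4265, -0.074, 0.1437]
ee_rot: [-0.001, -0.051, 0.999, -0.0]
wrist_force: [-0.2, -0.1, 0.9]
grip_width: 0.0502
gripper_force: 0.0
```

Emit:
jog_arm(
  series=[0,0,0,0,0,0,0,0,0,0,0,0,0,0,0,0,0,0,0,0,0,0,0,0,0,0,0,0,0,0,0,0,0,0,0,0],
  gripper=0.0,
  squeeze=100,
)

```text
t: 4.05
position: [0.4272, -0.0745, 0.145]
ee_rot: [0.001, -0.051, 0.999, -0.0]
wrist_force: [0.1, -2.4, 8.2]
grip_width: 0.011
gripper_force: 97.4
```

Emit:
jog_arm(
  series=[0,0,-0.02,0,0,0,0,0,-0.03,0,0,0,0,0,-0.03,0,0,0,0,0,-0.02,0,0,0,0,0,0,0,0,0],
)

```text
t: 4.68
position: [0.4271, -0.0744, 0.2452]
ee_rot: [0.001, -0.051, 0.999, -0.0]
wrist_force: [-0.3, 0.2, -4.6]
grip_width: 0.0109
gripper_force: 97.7
```

Run:
```python
from h import *
p,r=pose();print(r.as_matrix().round(3).tolist())
go((.445,.19,.25),96)
```

```text
[[-0.995, -0.103, 0.002], [-0.103, 0.995, -0.001], [-0.002, -0.001, -1.0]]
shift [-0.0449  0.2611 -0.0048] turn [-0.04  0.13 -0.1 ] at [ 0.4271 -0.0744  0.2452]
```

Emit:
jog_arm(
  series=[-0.005,0.03,-0.002,0,0,0,-0.005,0.044,-0.002,0,0,0,-0.005,0.044,-0.002,0,0,0,-0.005,0.044,-0.002,0,0,0,-0.005,0.044,-0.002,0,0,0,-0.005,0.044,-0.002,0,0,0,-0.005,0.044,-0.002,0,0,0,-0.005,0.044,-0.002,0,0,0,0,0.015,0,0,0,0,0,0,0,0,0,0],
)

```text
t: 5.92
position: [0.4296, 0.2812, 0.2593]
ee_rot: [-0.001, -0.052, 0.999, -0.001]
wrist_force: [-0.4, -0.9, -3.9]
grip_width: 0.0113
gripper_force: 97.8
```

Emit:
jog_arm(
  series=[0,0,0,7.5,0,0,0,0,0,7.5,0,0,0,0,0,7.5,0,0,0,0,0,7.5,0,0,0,0,0,7.5,0,0,0,0,0,7.5,0,0,0,0,0,0,0,0],
)

```text
t: 6.8
position: [0.4298, 0.281, 0.2586]
ee_rot: [0.019, -0.049, 0.922, -0.383]
wrist_force: [-0.5, 0.6, -3.6]
grip_width: 0.0108
gripper_force: 98.1
```

Emit:
jog_arm(
  series=[0,0.02,0.02,0,0,0,0,0.02,0.02,0,0,0,0,0.015,0.015,0,0,0,0,0,0,0,0,0],
)

```text
t: 7.3
position: [0.4303, 0.2803, 0.182]
ee_rot: [0.019, -0.048, 0.923, -0.382]
wrist_force: [-0.1, -0.2, -2.9]
grip_width: 0.0107
gripper_force: 98.2
```

Run:
```python
from h import *
s=arm.camera("scene"); t=arm.camera("top")
cv2.imwrite("pics/c4.png",np.hstack([crop(s["img"],370,170,130,140,3),crop(t["img"],170,213,130,140,3)]))
```

```text
(no output)
```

View pics/c4.png

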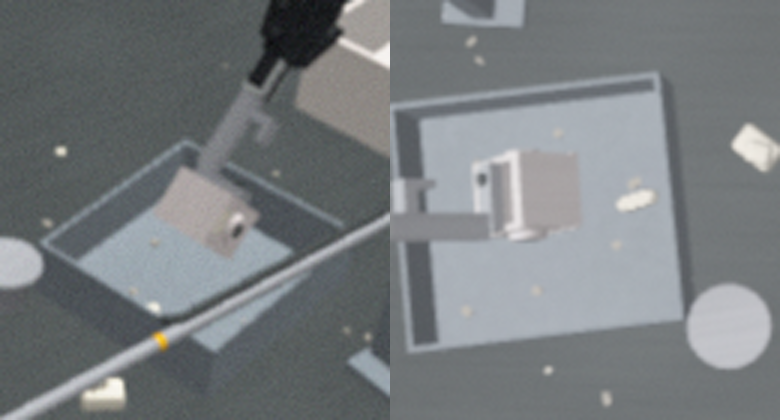

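The bar already lies in the pan, at top crop (633,200), and casting A is empty. I'll lift it, level it and move to the staging point before the rail.

Emit:
jog_arm(
  series=[0,-0.02,-0.02,0,0,0,0,-0.02,-0.02,0,0,0,0,-0.018,-0.018,0,0,0,0,0,0,-7.5,0,0,0,0,0,-7.5,0,0,0,0,0,-7.5,0,0,0,0,0,-7.5,0,0,0,0,0,-7.5,0,0,0,0,0,-7.5,0,0,0,0,0,0,0,0],
)

```text
t: 8.65
position: [0.431, 0.2789, 0.2659]
ee_rot: [0.001, -0.05, 0.999, 0.0]
wrist_force: [0.6, 1.0, -2.7]
grip_width: 0.011
gripper_force: 98.3
```

Run:
```python
from h import *
go((.52,-.12,.265),88.1)
```

```text
shift [-0.0486 -0.4058  0.001 ] turn [0.   0.11 7.64] at [0.431  0.2789 0.2659]
```

Emit:
jog_arm(
  series=[-0.005,-0.03,0,0,0,0,-0.005,-0.045,0,0,0,0,-0.005,-0.045,0,0,0,0,-0.005,-0.045,0,0,0,0,-0.005,-0.045,0,0,0,0,-0.005,-0.045,0,0,0,0,-0.005,-0.045,0,0,0,0,-0.005,-0.045,0,0,0,0,-0.005,-0.045,0,0,0,0,-0.004,-0.016,0,0,0,3.8,0,0,0,0,0,3.8,0,0,0,0,0,0],
)

```text
t: 10.15
position: [0.5211, -0.1166, 0.2648]
ee_rot: [-0.0, 0.014, 1.0, -0.001]
wrist_force: [-0.0, 0.2, -2.7]
grip_width: 0.011
gripper_force: 98.4
```

Run:
```python
from h import *
go((.5975,-.12,.264),88.1)
s=arm.camera("scene"); t=arm.camera("top")
cv2.imwrite("pics/c5.png",np.hstack([crop(s["img"],330,215,100,140,4),crop(t["img"],285,150,100,140,4)]))
```

```text
shift [-0.0765 -0.0012  0.0007] turn [-0.06 -0.05  0.3 ] at [ 0.5211 -0.1166  0.2648]
```

View pics/c5.png

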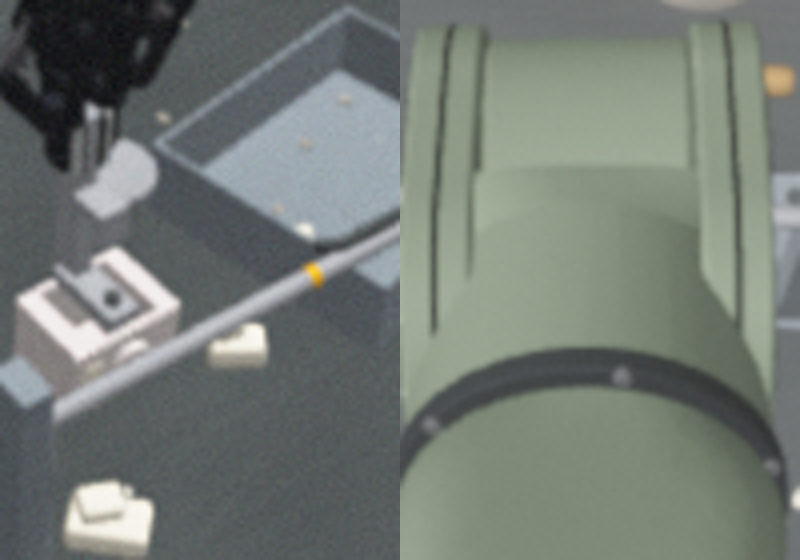

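Casting A hangs level in the gripper just behind the rail. Its saddle is at crop (125,190), and the mark at crop (315,273). I'll check the hook position against the rail line in this view.

Run:
```python
from h import *
s=arm.camera("scene"); p,_=pose()
print("saddle",plane(s,280+122/4,145+190/4,p[2]-.145+.126).round(4),"expect",(p+[.021+.0,-.0007,0]).round(4))
# rail line in scene: pixel centre at rows crossing
for px in((280+200/4,145+338/4),(280+315/4,145+273/4),(280+110/4,145+386/4)): print(plane(s,*px,.2).round(4))
```

```text
saddle [ 0.5429 -0.1025  0.2458] expect [ 0.542  -0.1177  0.2648]
[ 0.6197 -0.1105  0.2   ]
[ 0.6213 -0.0279  0.2   ]
[ 0.6169 -0.1703  0.2   ]
```

Emit:
jog_arm(
  series=[-0.015,-0.001,0,0,0,0,-0.02,0,0,0,0,0,-0.02,0,0,0,0,0.3,-0.015,0,0,0,0,0,-0.009,0,0,0,0,0,0,0,0,0,0,0],
)

```text
t: 11.05
position: [0.5998, -0.1208, 0.2643]
ee_rot: [-0.0, 0.017, 1.0, -0.0]
wrist_force: [-0.2, -0.6, -2.8]
grip_width: 0.0108
gripper_force: 98.5
```

Run:
```python
from h import *
go((.5998,-.12,.237),88.1)
s=arm.camera("scene")
cv2.imwrite("pics/c6.png",crop(s["img"],330,215,130,100,6))
```

```text
shift [0.     0.0008 0.0273] turn [-0.01 -0.03 -0.02] at [ 0.5998 -0.1208  0.2643]
```

View pics/c6.png

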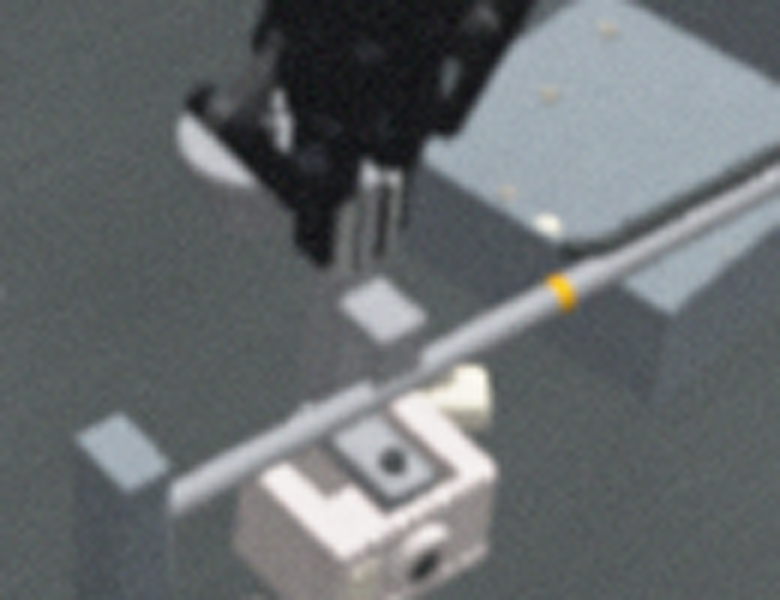

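The rail passes through the hook's mouth: the saddle, crop (383,308), is above the bar and the tip is on the far side. I'll lower it gently.

Emit:
jog_arm(
  series=[0,0,0.006,0,0,0,0,0,0.006,0,0,0,0,0,0.005,0,0,0,0,0,0.003,0,0,0,0,0,0,0,0,0],
)

```text
t: 11.72
position: [0.5997, -0.1211, 0.2444]
ee_rot: [-0.0, 0.017, 1.0, -0.0]
wrist_force: [0.7, 0.4, -2.5]
grip_width: 0.0105
gripper_force: 98.5
```

Run:
```python
from h import *
s=arm.camera("scene"); print(plane(s,328.8,216.3,.2453).round(4)); go((.5998,-.12,.237),88.1)
```

```text
[ 0.6204 -0.1191  0.2453]
shift [0.     0.0011 0.0076] turn [-0.    0.   -0.06] at [ 0.5998 -0.1211  0.2446]
```

Emit:
jog_arm(
  series=[0,0,0.004,0,0,0,0,0,0.002,0,0,0,0,0,0.002,0,0,0,0,0,0.0015,0,0,0,0,0,0,0,0,0],
)

```text
t: 12.4
position: [0.5998, -0.1211, 0.2351]
ee_rot: [0.0, 0.017, 1.0, -0.0]
wrist_force: [-0.3, 0.5, -3.1]
grip_width: 0.0109
gripper_force: 98.9
```

Emit:
jog_arm(
  series=[0,0,0.001,0,0,0,0,0,0.0005,0,0,0,0,0,0,0,0,0],
)

```text
t: 12.78
position: [0.5998, -0.1211, 0.2347]
ee_rot: [0.001, 0.017, 1.0, -0.0]
wrist_force: [-6.5, -0.7, 14.8]
grip_width: 0.0105
gripper_force: 101.1
```

Emit:
jog_arm(
  series=[0,0,0.001,0,0,0,0,0,0.0005,0,0,0,0,0,0,0,0,0],
)

```text
t: 13.15
position: [0.5999, -0.1211, 0.2345]
ee_rot: [0.001, 0.017, 1.0, -0.0]
wrist_force: [-14.4, 0.6, 34.4]
grip_width: 0.0107
gripper_force: 103.8
```

Emit:
jog_arm(
  series=[0,0,-0.0025,0,0,0,0,0,-0.002,0,0,0,0,0,0,0,0,0],
)

```text
t: 13.52
position: [0.5998, -0.1211, 0.2364]
ee_rot: [-0.0, 0.017, 1.0, -0.0]
wrist_force: [-0.5, -0.0, -3.5]
grip_width: 0.0109
gripper_force: 98.8
```

Emit:
jog_arm(
  series=[0,0.015,0,0,0,0,0,0.02,0,0,0,0,0,0.02,0,0,0,0,0,0.02,0,0,0,0,0,0.01,0,0,0,0,0,0,0,0,0,0],
)

```text
t: 14.28
position: [0.6027, -0.0355, 0.2365]
ee_rot: [-0.0, 0.017, 1.0, -0.0]
wrist_force: [-0.2, -0.6, -3.3]
grip_width: 0.0108
gripper_force: 98.4
```

Run:
```python
from h import *
go((.608,.13,.2365),88.1)
s=arm.camera("scene")
cv2.imwrite("pics/c7.png",crop(s["img"],360,205,130,100,6))
```

```text
shift [0.0002 0.1656 0.    ] turn [-0.01 -0.   -0.01] at [ 0.6027 -0.0355  0.2365]
```

View pics/c7.png

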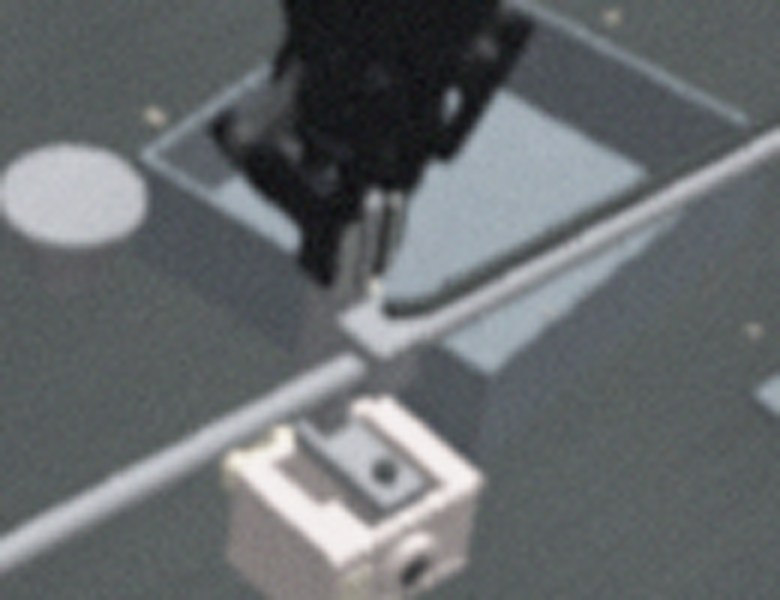

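The hook sits over the bar with the keeper's start, crop (390,305), just ahead. I'll slide it in.

Emit:
jog_arm(
  series=[0,0.012,0,0,0,0,0,0.02,0,0,0,0,0,0.02,0,0,0,0,0,0.02,0,0,0,0,0,0.02,0,0,0,0,0,0.02,0,0,0,0,0,0.02,0,0,0,0,0,0.02,0,0,0,0,0,0.01,0,0,0,0,0,0,0,0,0,0,0,0,0.0015,0,0,0,0,0,0,0,0,0],
)

```text
t: 15.82
position: [0.6083, 0.125, 0.235]
ee_rot: [0.0, 0.018, 1.0, -0.0]
wrist_force: [-0.4, -0.2, -2.2]
grip_width: 0.0107
gripper_force: 98.6
```

Emit:
jog_arm(
  series=[0,0,0.0005,0,0,0,0,0,0,0,0,0,0,0,0,0,0,0,0,0,0,0,0,0],
  gripper=0.035,
)

```text
t: 16.32
position: [0.6083, 0.1258, 0.2346]
ee_rot: [0.0, 0.017, 1.0, -0.0]
wrist_force: [-0.9, 0.3, 0.9]
grip_width: 0.0354
gripper_force: 0.0
```

Emit:
jog_arm(
  series=[0,0,-0.01,0,0,0,0,0,-0.03,0,0,0,0,0,-0.03,0,0,0,0,0,-0.01,0,0,0,0.03,-0.04,0,0,0,0,0.02,-0.05,0,0,0,0,0.02,-0.05,0,0,0,0,0.01,-0.05,0,0,0,0,0.01,-0.05,0,0,0,0,0,0,0,0,0,0],
)

```text
t: 17.58
position: [0.509, -0.1146, 0.3144]
ee_rot: [-0.0, 0.02, 1.0, -0.001]
wrist_force: [0.1, 1.6, -0.4]
grip_width: 0.035
gripper_force: 0.0
```

Run:
```python
from h import *
s=arm.camera("scene"); t=arm.camera("top")
go((.492,-.244,.3),50.9)
cv2.imwrite("pics/s8.png",np.hstack([crop(s["img"],280,210,400,400,1)[:,:],crop(t["img"],280,210,400,400,1)]))
T=t["img"];g=cv2.inRange(T,(170,165,150),(255,255,255)); k=cv2.connectedComponentsWithStats(g)
for i in range(1,k[0]):
    if 25<k[2][i,4]<800 and k[3][i][1]>125:
        pts=np.argwhere(k[1]==i)[:,::-1].astype(np.float32); r=cv2.minAreaRect(pts); b=cv2.boxPoints(r); d=max((b[0]-b[1],b[1]-b[2]),key=np.linalg.norm)
        p=plane(t,*k[3][i],.012); w=plane(t,*(k[3][i]+d),.012)-p; print(k[3][i].round(1),int(k[2][i,4]),p.round(3),"len",np.linalg.norm(w).round(3),"ang",np.degrees(np.arctan2(w[1],w[0])).round(1))
```

```text
shift [ 0.0134 -0.1337  0.0144] turn [ 1.000e-02 -2.000e-02  3.711e+01] at [ 0.51   -0.1108  0.3145]
[194.5 132.5] 427 [0.662 0.122 0.012] len 0.129 ang 101.3
[180.9 131.7] 31 [0.663 0.157 0.012] len 0.02 ang 51.0
[331.3 133.5] 30 [ 0.664 -0.226  0.012] len 0.018 ang 90.7
[167.5 140.8] 54 [0.639 0.19  0.012] len 0.028 ang 51.2
[359.9 151.3] 326 [ 0.619 -0.298  0.012] len 0.056 ang 120.8
[379.  198.8] 735 [ 0.499 -0.346  0.012] len 0.08 ang 73.9
[222.2 190.5] 47 [0.514 0.047 0.012] len 0.024 ang 8.7
[338. 201.] 70 [ 0.492 -0.244  0.012] len 0.034 ang 140.9
[186.2 208. ] 104 [0.469 0.136 0.012] len 0.032 ang 136.5
[208.6 250.2] 129 [0.364 0.076 0.012] len 0.053 ang 172.8
```

View pics/s8.png

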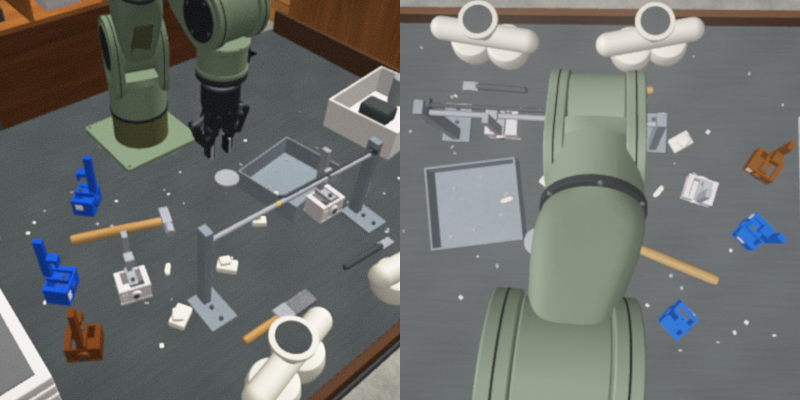

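Casting A hangs past the mark, scene crop (323,200), and its bar lies in the pan at top (186,208). Casting B, top (379,199), and the loose bar, top (338,201), have not moved. Now I go over B.

Emit:
jog_arm(
  series=[0.005,-0.037,0,0,0,0,0.005,-0.038,0,0,0,0,0.005,-0.038,0,0,0,0,0.005,-0.038,0,0,0,0,0.004,-0.037,0,0,0,0,0.004,-0.037,0,0,0,0,0,0,0.03,0,0,7,0,0,0.03,0,0,7,0,0,0,0,0,0],
  gripper=0.05,
)

```text
t: 18.8
position: [0.4746, -0.3334, 0.2533]
ee_rot: [-0.001, 0.138, 0.99, 0.001]
wrist_force: [0.7, 0.5, -0.4]
grip_width: 0.0501
gripper_force: 0.0
```

Run:
```python
from h import *
go((.4735,-.3345,.144),73.9)
s=arm.camera("scene");b=crop(s["img"],207,252,60,60,8);cv2.imwrite("pics/c9.png",b)
```

```text
shift [ 0.0005 -0.0014  0.1093] turn [ 0.06 -0.17  0.28] at [ 0.4746 -0.3334  0.2533]
```

View pics/c9.png

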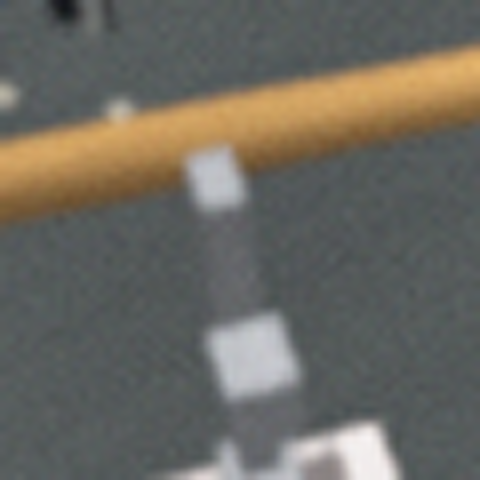

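B's tab is unchanged, at crop (216,178). I'll descend, grip and lift.

Emit:
jog_arm(
  series=[0,-0.001,0.03,0,0,0.3,0,0,0.03,0,0,0,0,0,0.03,0,0,0,0,0,0.019,0,0,0,0,0,0,0,0,0],
)

```text
t: 19.48
position: [0.4746, -0.3355, 0.1459]
ee_rot: [-0.0, 0.14, 0.99, 0.0]
wrist_force: [0.3, 0.4, 0.2]
grip_width: 0.0498
gripper_force: 0.0
```

Emit:
jog_arm(
  series=[0,0,0,0,0,0,0,0,0,0,0,0,0,0,0,0,0,0,0,0,0,0,0,0,0,0,0,0,0,0,0,0,0,0,0,0],
  gripper=0.0,
  squeeze=100,
)

```text
t: 20.23
position: [0.4747, -0.3364, 0.1467]
ee_rot: [0.001, 0.141, 0.99, -0.001]
wrist_force: [0.4, -1.0, 8.1]
grip_width: 0.0108
gripper_force: 98.0
```

Emit:
jog_arm(
  series=[0,0,-0.02,0,0,0,0,0,-0.03,0,0,0,0,0,-0.03,0,0,0,0,0,-0.02,0,0,0,0,0,-0.015,0,0,0,0,0,0,0,0,0],
)

```text
t: 20.98
position: [0.4743, -0.336, 0.2615]
ee_rot: [0.001, 0.141, 0.99, -0.0]
wrist_force: [-0.5, -0.0, -4.9]
grip_width: 0.0106
gripper_force: 97.7
```

Run:
```python
from h import *
go((.43,.28,.26),96)
```

```text
shift [0.2149 0.579  0.0009] turn [ -0.05   0.08 -22.25] at [ 0.4743 -0.336   0.2615]
```

Emit:
jog_arm(
  series=[0.012,0.032,0,0,0,0,0.018,0.048,0,0,0,0,0.018,0.048,0,0,0,0,0.018,0.048,0,0,0,0,0.018,0.048,0,0,0,0,0.018,0.048,0,0,0,0,0.018,0.048,0,0,0,0,0.018,0.048,0,0,0,0,0.018,0.048,0,0,0,0,0.018,0.048,0,0,0,0,0.018,0.048,0,0,0,0,0.018,0.048,0,0,0,0],
)

```text
t: 22.48
position: [0.4288, 0.262, 0.26]
ee_rot: [-0.0, 0.141, 0.99, -0.0]
wrist_force: [1.1, -0.6, -3.7]
grip_width: 0.0108
gripper_force: 98.0
```

Emit:
jog_arm(
  series=[0.005,0.019,0,0,0,-5.5,0,0,0,0,0,-5.5,0,0,0,0,0,-5.5,0,0,0,0,0,-5.5,0,0,0,0,0,0],
)

```text
t: 23.1
position: [0.4297, 0.2799, 0.26]
ee_rot: [-0.0, -0.05, 0.999, -0.0]
wrist_force: [0.2, 0.3, -2.8]
grip_width: 0.0108
gripper_force: 98.2
```

Emit:
jog_arm(
  series=[0,0,0,7.5,0,0,0,0,0,7.5,0,0,0,0,0,7.5,0,0,0,0,0,7.5,0,0,0,0,0,7.5,0,0,0,0,0,7.5,0,0,0,0.02,0.02,0,0,0,0,0.02,0.02,0,0,0,0,0.015,0.015,0,0,0,0,0,0,0,0,0],
)

```text
t: 24.35
position: [0.4296, 0.28, 0.1818]
ee_rot: [0.019, -0.046, 0.923, -0.383]
wrist_force: [-0.3, -0.3, -3.2]
grip_width: 0.0107
gripper_force: 98.5
```

Run:
```python
from h import *
s=arm.camera("scene"); t=arm.camera("top")
cv2.imwrite("pics/c10.png",np.hstack([crop(s["img"],370,170,130,140,3),crop(t["img"],170,213,130,140,3)]))
```

```text
(no output)
```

View pics/c10.png

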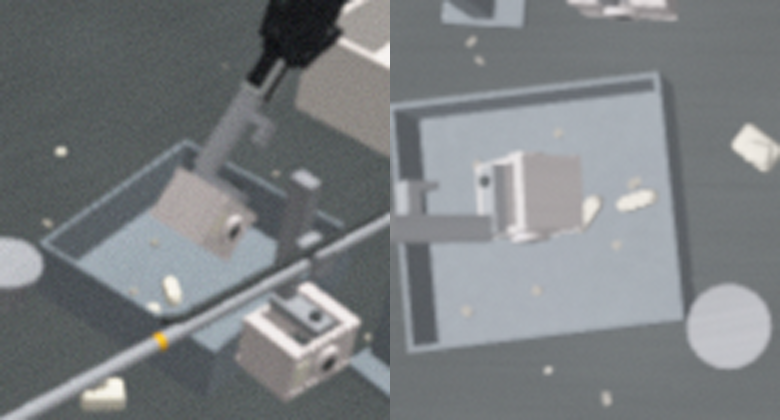

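Both bars now lie in the pan, at top crop (590,210) and (635,200), and casting B is empty. I'll lift it, level it and go to staging.

Emit:
jog_arm(
  series=[0,-0.02,-0.02,0,0,0,0,-0.02,-0.02,0,0,0,0,-0.018,-0.018,0,0,0,0,0,0,-7.5,0,0,0,0,0,-7.5,0,0,0,0,0,-7.5,0,0,0,0,0,-7.5,0,0,0,0,0,-7.5,0,0,0,0,0,-7.5,0,0,0,0,0,0,0,0],
)

```text
t: 25.7
position: [0.4308, 0.278, 0.2661]
ee_rot: [0.001, -0.048, 0.999, -0.0]
wrist_force: [0.2, 0.1, -3.3]
grip_width: 0.0104
gripper_force: 98.4
```

Emit:
jog_arm(
  series=[-0.005,-0.03,0,0,0,0,-0.005,-0.045,0,0,0,0,-0.005,-0.045,0,0,0,0,-0.005,-0.045,0,0,0,0,-0.005,-0.045,0,0,0,0,-0.005,-0.045,0,0,0,0,-0.005,-0.045,0,0,0,0,-0.005,-0.045,0,0,0,0,-0.005,-0.045,0,0,0,0,-0.004,-0.016,0,0,0,3.8,0,0,0,0,0,3.8,0,0,0,0,0,0],
)

```text
t: 27.2
position: [0.5194, -0.1179, 0.265]
ee_rot: [-0.001, 0.016, 1.0, -0.001]
wrist_force: [-0.4, 0.3, -4.3]
grip_width: 0.0107
gripper_force: 98.6
```

Run:
```python
from h import *
go((.6008,-.12,.266),88.1)
```

```text
shift [-0.0814  0.0004 -0.0011] turn [-0.06 -0.06  0.1 ] at [ 0.5194 -0.1179  0.265 ]
```

Emit:
jog_arm(
  series=[-0.015,0,-0.001,0,0,0,-0.02,0,0,0,0,0,-0.02,0,0,0,0,0,-0.016,0,0,0,0,0,-0.01,0,0,0,0,0,0,0,0,0,0,0],
)

```text
t: 27.95
position: [0.6004, -0.1205, 0.2656]
ee_rot: [-0.0, 0.015, 1.0, -0.0]
wrist_force: [0.5, -0.1, -3.8]
grip_width: 0.0109
gripper_force: 98.5
```

Run:
```python
from h import *
go((.601,-.12,.2385),88.1)
s=arm.camera("scene")
cv2.imwrite("pics/c11.png",crop(s["img"],345,210,130,100,6))
```

```text
shift [-0.0006  0.0005  0.0271] turn [-0.03 -0.05  0.17] at [ 0.6004 -0.1205  0.2656]
```

View pics/c11.png

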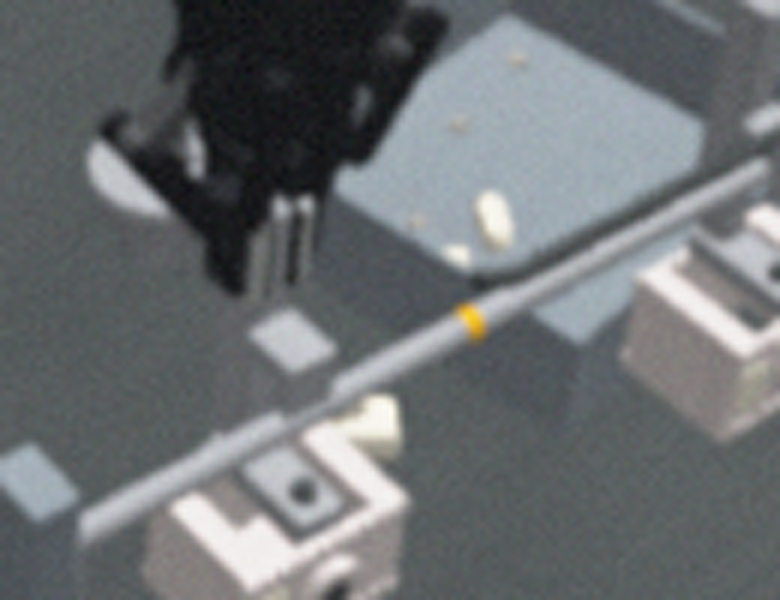

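B's saddle is at the same pixel, (328.8,216.5), as A's was, with the bar in the mouth. I'll lower it to just above contact and slide in.

Emit:
jog_arm(
  series=[0.001,0,0.006,0,0,0,0,0,0.006,0,0,0,0,0,0.006,0,0,0,0,0,0.005,0,0,0,0,0,0.004,0,0,0,0,0,0,0,0,0],
)

```text
t: 28.75
position: [0.5991, -0.1215, 0.2386]
ee_rot: [-0.0, 0.016, 1.0, 0.0]
wrist_force: [-0.3, -0.4, -3.0]
grip_width: 0.0107
gripper_force: 98.5
```

Emit:
jog_arm(
  series=[0,0,0.001,0,0,0,0,0,0.001,0,0,0,0,0,0,0,0,0],
)

```text
t: 29.12
position: [0.5992, -0.1215, 0.2369]
ee_rot: [0.0, 0.016, 1.0, -0.0]
wrist_force: [1.1, -0.3, -3.2]
grip_width: 0.0107
gripper_force: 98.5
```

Emit:
jog_arm(
  series=[0,0,0.001,0,0,0,0,0,0.0005,0,0,0,0,0,0,0,0,0],
)

```text
t: 29.5
position: [0.5992, -0.1216, 0.2365]
ee_rot: [0.001, 0.016, 1.0, -0.0]
wrist_force: [-5.9, 1.2, 14.5]
grip_width: 0.0107
gripper_force: 101.3
```

Emit:
jog_arm(
  series=[0,0,-0.002,0,0,0,0,0,-0.001,0,0,0,0,0.015,0,0,0,0,0,0.02,0,0,0,0,0,0.02,0,0,0,0,0,0.02,0,0,0,0,0,0.01,0,0,0,0,0,0,0,0,0,0],
)

```text
t: 30.5
position: [0.602, -0.0359, 0.2383]
ee_rot: [0.0, 0.016, 1.0, -0.0]
wrist_force: [0.4, -0.4, -3.5]
grip_width: 0.0109
gripper_force: 98.5
```

Emit:
jog_arm(
  series=[0,0.012,0,0,0,0,0,0.02,0,0,0,0,0,0.02,0,0,0,0,0,0.01,0,0,0,0,0,0.008,0,0,0,0,0,0,0,0,0,0,0,0,0.0015,0,0,0,0,0,0,0,0,0],
)

```text
t: 31.5
position: [0.6045, 0.0336, 0.2367]
ee_rot: [0.0, 0.016, 1.0, 0.0]
wrist_force: [6.3, 0.6, -4.8]
grip_width: 0.0108
gripper_force: 98.5
```

Emit:
jog_arm(
  series=[-0.001,0,0.0005,0,0,0,0,0,0,0,0,0],
)

```text
t: 31.75
position: [0.6049, 0.0335, 0.2366]
ee_rot: [-0.0, 0.016, 1.0, 0.0]
wrist_force: [-1.5, 0.6, 6.1]
grip_width: 0.0112
gripper_force: 100.3
```

Emit:
jog_arm(
  series=[0,0,0,0,0,0,0,0,0,0,0,0,0,0,0,0,0,0,0,0,0,0,0,0],
  gripper=0.035,
)

```text
t: 32.25
position: [0.6052, 0.0333, 0.2362]
ee_rot: [-0.0, 0.016, 1.0, -0.0]
wrist_force: [-0.6, -0.4, -0.4]
grip_width: 0.035
gripper_force: 0.0
```

Emit:
jog_arm(
  series=[0,0,-0.01,0,0,0,0,0,-0.03,0,0,0,0,0,-0.03,0,0,0,0,0,-0.01,0,0,0,0.03,-0.03,0,0,0,0,0.03,-0.05,0,0,0,0,0.02,-0.05,0,0,0,0,0.01,-0.05,0,0,0,0,0,0,0,0,0,9,0,0,0,0,0,9,0,0,0,0,0,9,0,0,0,0,0,10],
)

```text
t: 33.75
position: [0.5092, -0.1436, 0.3161]
ee_rot: [-0.0, 0.335, 0.942, -0.0]
wrist_force: [0.1, -0.8, 0.3]
grip_width: 0.035
gripper_force: 0.0
```

Run:
```python
from h import *
t=arm.camera("top");s=arm.camera("scene")
def comps(c,lo=25,hi=800,bx=None):
    g=cv2.inRange(c["img"],(170,165,140),(255,255,255)); k=cv2.connectedComponentsWithStats(g)
    for i in range(1,k[0]):
        u,v=k[3][i]
        if lo<k[2][i,4]<hi and bx[0]<u<bx[1] and bx[2]<v<bx[3]:
            pts=np.argwhere(k[1]==i)[:,::-1].astype(np.float32); b=cv2.boxPoints(cv2.minAreaRect(pts)); d=max((b[0]-b[1],b[1]-b[2]),key=np.linalg.norm)
            p=plane(c,u,v,.006); w=plane(c,*(np.array([u,v])+d),.006)-p; print(k[3][i].round(1),int(k[2][i,4]),p.round(4),"len",np.linalg.norm(w).round(3),"ang",np.degrees(np.arctan2(w[1],w[0])).round(1))
comps(t,bx=(150,420,130,260)); print("scene"); comps(s,bx=(220,420,150,310))
go((.492,-.244,.25),50.9)
```

```text
[181.  131.8] 30 [0.6648 0.1579 0.006 ] len 0.02 ang 45.9
[167.6 140.8] 55 [0.6407 0.1913 0.006 ] len 0.023 ang 90.7
[360.3 151.3] 314 [ 0.6201 -0.3     0.006 ] len 0.056 ang 120.8
[226.4 191.6] 146 [0.5121 0.0372 0.006 ] len 0.037 ang 54.1
[340.7 199.3] 27 [ 0.4969 -0.2511  0.006 ] len 0.02 ang 164.5
[186.1 207.9] 107 [0.4694 0.1376 0.006 ] len 0.033 ang 131.2
[169.6 213.5] 86 [0.4544 0.179  0.006 ] len 0.037 ang 148.2
[207.5 248.7] 74 [0.3676 0.0804 0.006 ] len 0.046 ang 166.4
scene
[376.6 173.8] 30 [0.4053 0.2867 0.006 ] len 0.026 ang 169.4
[306.4 187.1] 276 [0.3243 0.0827 0.006 ] len 0.066 ang -127.3
[396.7 192.3] 30 [0.4979 0.2735 0.006 ] len 0.07 ang -94.0
[362.2 195.8] 52 [0.4488 0.1846 0.006 ] len 0.042 ang 148.5
[406.3 207.4] 375 [0.5568 0.2485 0.006 ] len 0.098 ang 172.2
[366.4 208.3] 36 [0.4921 0.1581 0.006 ] len 0.06 ang -94.1
[378.2 223.2] 415 [0.5526 0.1424 0.006 ] len 0.097 ang 174.7
[324.4 230.5] 200 [0.4851 0.0101 0.006 ] len 0.201 ang -92.1
[246.1 227.5] 171 [ 0.3509 -0.1481  0.006 ] len 0.091 ang 158.4
[340.2 230.3] 81 [0.51   0.0439 0.006 ] len 0.034 ang -127.4
[306.9 273.4] 274 [ 0.5673 -0.1191  0.006 ] len 0.051 ang -138.5
[247.3 278.3] 61 [ 0.4913 -0.2429  0.006 ] len 0.034 ang 144.9
shift [-0.0498 -0.089   0.0662] turn [-0.03 -0.01  0.1 ] at [ 0.5093 -0.1434  0.3162]
```

Emit:
jog_arm(
  series=[-0.025,-0.045,0.03,0,0,0,-0.0248,-0.0435,0.03,0,0,0,0,0,0.05,0,0,-0.5,0,0,0.05,0,0,-0.5,0,0,0.05,0,0,0,0,0,0.03,0,0,0,0,0,0,0,0,0],
)

```text
t: 34.72
position: [0.4918, -0.2433, 0.0749]
ee_rot: [-0.002, 0.323, 0.946, 0.0]
wrist_force: [1.0, 0.2, 0.7]
grip_width: 0.0349
gripper_force: 0.0
```

Run:
```python
from h import *
go((.492,-.2437,.012),52)
s=arm.camera("scene")
cv2.imwrite("pics/c12.png",crop(s["img"],247,270,80,70,7))
```

```text
shift [-0.0006 -0.0002  0.0629] turn [-0.02 -0.19  0.35] at [ 0.4918 -0.2433  0.0749]
```

Emit:
jog_arm(
  series=[0,0,0.025,0,0,0,0,0,0.02,0,0,0,0,0,0.012,0,0,0,0,0,0.005,0,0,0,0,0,0,0,0,0],
)

```text
t: 35.4
position: [0.4929, -0.2439, 0.0148]
ee_rot: [0.0, 0.324, 0.946, -0.0]
wrist_force: [-0.0, 0.3, 0.4]
grip_width: 0.0352
gripper_force: 0.0
```

Emit:
jog_arm(
  series=[0,0,0,0,0,0,0,0,0,0,0,0,0,0,0,0,0,0,0,0,0,0,0,0,0,0,0,0,0,0],
  gripper=0.0,
  squeeze=40,
)

```text
t: 36.02
position: [0.493, -0.2439, 0.015]
ee_rot: [0.0, 0.324, 0.946, -0.0]
wrist_force: [-1.4, 0.2, 7.0]
grip_width: 0.0102
gripper_force: 39.7
```

Emit:
jog_arm(
  series=[0,0,0,0,0,0,0,0,0,0,0,0,0,0,0.002,0,0,0,0,0,0.0015,0,0,0,0,0,0,0,0,0],
  gripper=0.03,
)

```text
t: 36.65
position: [0.4926, -0.2438, 0.0106]
ee_rot: [-0.0, 0.324, 0.946, -0.0]
wrist_force: [-1.2, 0.3, -0.1]
grip_width: 0.0298
gripper_force: 0.0
```

Emit:
jog_arm(
  series=[0,0,0,0,0,0,0,0,0,0,0,0,0,0,0,0,0,0,0,0,0,0,0,0,0,0,0,0,0,0],
  gripper=0.0,
  squeeze=50,
)

```text
t: 37.28
position: [0.4926, -0.2438, 0.011]
ee_rot: [0.0, 0.324, 0.946, -0.0]
wrist_force: [-1.5, 0.4, 5.5]
grip_width: 0.0103
gripper_force: 50.9
```

Emit:
jog_arm(
  series=[0,0,-0.02,0,0,0,0,0,-0.03,0,0,0,0,0,-0.04,0,0,0,0,0,-0.04,0,0,0,0,0,-0.03,0,0,0,0,0,0,0,0,0],
)

```text
t: 38.02
position: [0.4933, -0.2441, 0.1726]
ee_rot: [0.002, 0.324, 0.946, -0.0]
wrist_force: [0.0, -0.6, -1.1]
grip_width: 0.0101
gripper_force: 50.1
```

Run:
```python
from h import *
go((.44,.2,.17),52)
```

```text
shift [0.3147 0.3179 0.0018] turn [0.04 0.18 0.14] at [ 0.4933 -0.2441  0.1726]
```

Emit:
jog_arm(
  series=[0.031,0.0305,0,0,0,0,0.031,0.0305,0,0,0,0,0.031,0.0305,0,0,0,0,0.031,0.0305,0,0,0,0,0.031,0.0305,0,0,0,0,0.031,0.0305,0,0,0,0,0.031,0.0305,0,0,0,0,0.031,0.0305,0,0,0,0,0.031,0.0305,0,0,0,0,0.031,0.0305,0,0,0,0,0.031,0.0305,0,0,0,0,0,0,0,0,0,0],
)

```text
t: 39.52
position: [0.4282, 0.2331, 0.1698]
ee_rot: [-0.001, 0.322, 0.947, -0.0]
wrist_force: [0.5, -1.2, -0.2]
grip_width: 0.0104
gripper_force: 50.1
```

Emit:
jog_arm(
  series=[0,0,0.04,0,0,0,0,0,0.04,0,0,0,0,0,0.035,0,0,0,0,0,0,0,0,0],
)

```text
t: 40.02
position: [0.4285, 0.2289, 0.054]
ee_rot: [-0.001, 0.325, 0.946, -0.002]
wrist_force: [0.3, -0.3, 0.2]
grip_width: 0.0106
gripper_force: 50.1
```

Emit:
jog_arm(
  series=[0,0,0,0,0,0,0,0,0,0,0,0,0,0,0,0,0,0,0,0,0,0,0,0],
  gripper=0.04,
)

```text
t: 40.52
position: [0.4295, 0.2305, 0.0562]
ee_rot: [0.0, 0.324, 0.946, 0.0]
wrist_force: [-0.1, 0.2, -0.6]
grip_width: 0.04
gripper_force: 0.0
```

Emit:
jog_arm(
  series=[0,0,-0.03,0,0,0,0,0,-0.04,0,0,0,0,0,-0.04,0,0,0,0,0,-0.04,0,0,0,0.025,0.01,-0.01,0,0,0,0.04,0.01,0,0,0,0,0.05,0.02,0,0,0,0,0.05,0.02,0,0,0,0,0.05,0.02,0,0,0,0,0.03,0,0,0,0,0,0,0,0,0,0,0],
)

```text
t: 41.9
position: [0.2831, 0.4451, 0.2157]
ee_rot: [-0.0, 0.323, 0.946, -0.0]
wrist_force: [0.5, 0.3, 0.3]
grip_width: 0.0401
gripper_force: 0.0
```

Run:
```python
from h import *
s=arm.camera("scene"); t=arm.camera("top"); print(pose()[0])
cv2.imwrite("pics/end.png",np.hstack([crop(s["img"],355,215,200,250,2),crop(t["img"],195,205,200,250,2)]))
```

```text
[0.28536996 0.44347293 0.2158853 ]
```

View pics/end.png

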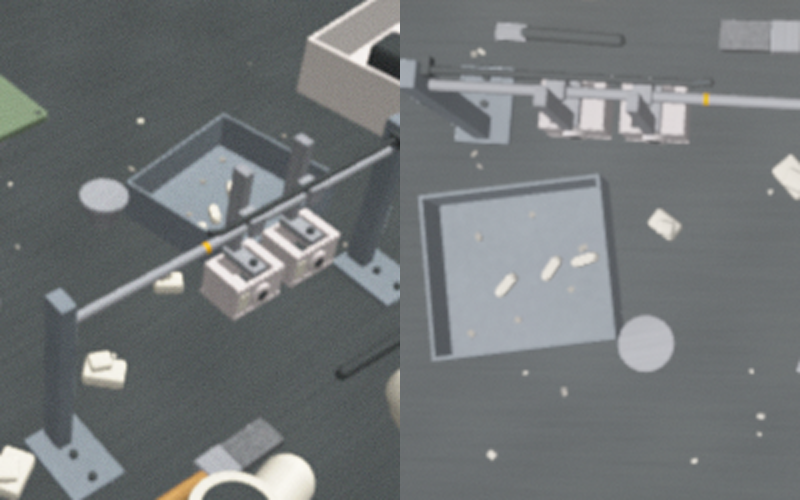

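The last picture shows three bars in the pan, at crop (505,285), (550,268) and (583,259). Both castings hang upright past the yellow mark at crop (706,99), and the arm is clear.

```bash
python3 -c "
from station import arm
print(arm.sign_off())"
```

```text
the job is handed in; nothing more can be done
None
```

I handed the job in at about 42 s: both castings present are emptied and hanging past the yellow mark, and all three core bars are in the pan; the sign-off returned no verdict.

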